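# Nudge the spray mask onto its locating pins

## Robot

A 6-joint arm with a two-finger parallel gripper is mounted at the origin on the work surface. World frame = base frame: x ahead of the robot, y to its left, z up, the work surface at z = 0. Lengths are in mm, angles in rad, forces in N, time in s.
With the tool pointing down it reaches from about 250 to 850 mm from the base axis. Payload 12.5 kg.
Tool frame: the origin (TCP) lies on the centre line of the jaws, within the pads' length; the fingertips stand 25 mm ahead of it and the grasp point (between the pads) lies 6 mm ahead of it; z points along the fingers, y is the line along which they close (so a half turn about z gives the same grasp; the last joint's range is limited). The gripper opens to 93 mm and grips with 3 to 60 N. Pads are 15 mm wide; open, the fingers measure 128 mm over their backs; the gripper's body (75 mm by 188 mm) begins 65 mm behind the grasp point.
Start: joints at [1.111, 0.351, 1.652, -0, 1.139, -0.085], TCP at [201.316, 511.817, 243.633] pointing down, gripper open.
Joint ranges: [-2.75, 2.75], [-0.79, 2.1], [0.01, 2.65], [-1.57, 4.71], [0.07, 3.14], [-2.87, 2.87]. Speed limits (rad/s): [2.22, 2.22, 2.79, 3.14, 3.14, 3.14].

## Interface

Orientations are given as [roll, pitch, yaw] about the fixed x, y, z axes, in that order (R = Rz(yaw) Ry(pitch) Rx(roll)).
In Python, from cell import manip, cams gives the robot as it stands. The module is installed in compiled form; this text tells all that it offers.
- The arm moves only by the tool arm_command, never from a script. Its argument "targets" is text: rows parted by semicolons, each of 5 numbers parted by spaces: the opening in per cent of the stroke, from 0 (shut) to 100 (fully open), then the shift along the tool's x, y, z in cm, then the turn about the tool's z in rad. A call has 1 to 12 rows; each row is the pose to reach, as a shift and turn from the pose commanded when the call began, along the tool's axes at that moment; what a row does not reach only later rows make up. A row lasts 1/12 s, in which the tool goes at most 41.7 mm and 7.16 degrees, less where a joint would pass 70% of its speed; a pose out of reach is approached as far as the arm can. A call with a gripper value outside its range is refused whole. The fingers move at their own pace and stop on an object; "force" is the grip in N (left out, the last holds). Time passes only in rows, so rows that repeat a pose let the fingers close. It gives the time, the measured TCP pose, the force, the opening and the grip force at its end, in the units of the state.
- manip.get_state(): the state, without advancing time (a new reading comes with each control period).
- cams.capture(name): name is "side" or "top"; returns the picture (480x640x3 uint8, red, green, blue); there is no depth.
- cams.camera_params(name): a dict with "fx", "fy", "cx", "cy" (pixels), "R" (3x3) and "t" (3): a world point X has camera coordinates R X + t. Camera axes: x right, y down, z forward; pixel columns grow to the right and rows downward; lengths in mm; the calibration is good to about 2 mm. A picture is of the moment at which its call begins. camera_params takes no time and is no camera call.
- manip.close_job(): hands the job in; it is judged then, once.
The state is a dict: "time": time; "joint_pos": joint angles; "qd": joint speeds; "tau": joint torques, N m; "tool_pos": TCP position; "orientation": TCP orientation; "contact_force": force on the tool from outside, world axes, zero at the start; "torque": the same for the moment, N m; "grip_width": opening from 0.0 (shut) to 1.0 (fully open); "finger_force": force on a finger pad.
Only numpy, scipy, OpenCV 4.12 (cv2) and the standard library are available. Lean on these libraries where they do the work, as an engineer would, in place of code of your own. Each camera call takes 0.05 s, during which the arm holds its last target. There are 200 camera calls.

## Task

The spray mask has been laid roughly in place on the test-panel fixture and is still riding on top of the two locating pins. Nudge it gently sideways with the fingertips until its two holes drop over the pins and it lies flat on the board, then take the hand away. Do not pinch, pick up or tip up the mask, and leave the jar, tins, lid, cup, brush and tape where they are.

Things in the scene. Friction and masses are not known exactly. Their poses are not given: they have to be found in the camera images.
- fixture: Fixture: plywood board 280 mm (its x) by 400 mm (its y), 12 mm thick, screwed to the bench, cannot move. Origin: centre of its underside, at bench height; z up, x away from the robot within about 22 degrees. A grey test panel 90 x 180 mm is let in flush, 25 mm nearer the robot than the centre. Two upright steel locating pins stand at x = +40 mm, y = +50 and -50 mm.
- outline (a point): Centre of the board's face, 12 mm above the fixture's origin, axes as the fixture's. Around it thin black lines scribed on the face make a rectangle of 160 mm (x) by 220 mm (y): the outside edges of the mask lie on these lines when it is home, and the mask's origin is at this point.
- pin_round (a point): Foot of the left pin (board y = +50 mm), on its axis at the board's face. Both pins: 8 mm diameter, 10 mm tall above the face, with a hemispherical nose. Hidden under the mask at the start.
- pin_slot (a point): Foot of the right pin (board y = -50 mm), on its axis at the board's face.
- mask: Spray mask: loose aluminium tray, 160 mm (its x) by 220 mm (its y), 0.3 to 0.6 kg. Origin: centre of its underside; z up, x and y along the board's when home. Floor 4 mm thick with two locating holes in the half away from the robot (x = +40 mm, y = +50 and -50 mm) and two 53 mm square windows in the near half (x = -25 mm, y = +42 and -42 mm).
- mask_rim (a point): Centre of the mask at the height of its rim, 24 mm above its underside. The rim is the top of a 2.5 mm thick upstand along all four sides, which can be pushed from outside or inside. Sliding takes 2 to 5 N; the mask stays where it is left, and a push off its middle turns it.
- mask_near (a point): Middle of the mask's near bottom edge (x = -80 mm). At the start this edge rests on the board and the far part rides on the pin tips: tilt about 4 degrees, origin about 6 mm above the face. To get home it goes 10 to 22 mm along the board's +x (away from the robot), up to 35 mm either way along the board's y, and turns straight by up to 7 degrees.
- hole_round (a point): Centre of the mask's left hole at the underside: round, 11 mm in diameter; goes over pin_round. When a hole comes over its pin the floor sinks round it; home, the mask lies flat on the board.
- hole_slot (a point): Centre of the mask's right hole at the underside: oblong, 11 mm along the mask's x and 16 mm along its y; goes over pin_slot.
- paint_jar: Bystander: closed screw-top jar of grey paint, 66 mm across, 75 mm tall, standing beside the board's left end. Origin: centre of its underside.
- tin_a: Bystander: small sample tin, 38 mm across, 42 mm tall, standing on the far left corner of the board. Origin: centre of its underside.
- tin_b: Bystander: small sample tin like tin_a, standing on the near right corner of the board. Origin: centre of its underside.
- screw_lid: Bystander: black jar lid, 66 mm across, 16 mm tall, lying open side up on the far right corner of the board. Origin: centre of its underside.
- tape_roll: Bystander: roll of masking tape lying flat beside the board's right end, 96 mm across, 24 mm tall. Origin: centre of its underside.
- paint_brush: Bystander: brush 180 mm long, 20 mm thick, lying along x beside the board's left end, nearer the robot than the jar. Origin: centre of its underside.
- mixing_cup: Bystander: clear plastic cup, 64 mm across the rim, 70 mm tall, beside the board's right end, farther from the robot than the tape. Origin: centre of its underside.

How it is judged (in metres and radians):
At the end, for the whole second after the job is handed in: Both holes are over their pins (round hole within 4 mm of the left pin's axis, oblong hole within 6 mm of the right pin's axis, seen from above), the mask lies flat on the board (underside within 2.5 mm of the board's face at its centre, tilt under 0.02 rad) and is at rest (horizontal distance between hole_round and pin_round below 0.004 m and horizontal distance between hole_slot and pin_slot below 0.006 m and z of mask in the frame of fixture between 0.0095 and 0.0145 m and angle between mask's own z axis and vertical below 0.02 rad and linear speed of mask below 0.01 m/s); the robot touches nothing.
It fails at once if The mask is pinched, or pressed with more than 30 N (contact force between the fingers and mask above 30 N).
It fails at once if The mask is lifted: its centre rises more than 15 mm above the board's face (z of mask in the frame of fixture above 0.027 m).
It fails at once if The mask is tipped up by more than 0.25 rad (angle between mask's own z axis and vertical above 0.25 rad).
It fails at once if A bystander (jar, tin, lid, tape roll, brush or cup) is moved by more than 15 mm (distance of any of paint_jar, tin_a, tin_b, screw_lid, tape_roll, paint_brush, mixing_cup from where it was at the start of the episode above 0.015 m).
It also fails if it takes over 51 s, if anything falls off the work surface, if the arm or the gripper's body presses on something with over 40 N, if the wrist force passes 120 N, or if a joint passes its speed limit or range.

## Working session

There is one attempt and no reset: what is moved stays moved. The work goes in short steps, Python scripts to look and compute and a tool call to move; the robot and the scene stay as the last step left them, time stands still between calls to the robot, and variables do not carry over. Pictures are saved under pics/ and viewed, at most 10 in all, crops included, and the job is handed in when it is done.

Besides the shell and the picture viewer there is one more tool, called after "Request:" as name(argument=value, ...) on one line, values as JSON. arm_command: Moves the arm, as the interface text tells. Its arguments: {"type":"object","properties":{"targets":{"type":"string"},"force":{"type":"number"}},"required":["targets"]}

```bash
mkdir -p pics
python3 - <<'E'
from cell import manip,cams
import cv2
s=manip.get_state();print(s['time'],s['tool_pos'],s['orientation'],s['grip_width'])
for n in('top','side'):
    cv2.imwrite(f'pics/{n}0.png',cams.capture(n)[:,:,::-1]);p=cams.camera_params(n);print(n,p)
E
```

```text
0.0 [201.19795069 511.53909679 243.10777298] [-3.14044044e+00 -9.30843356e-05  2.76674954e+00] 1.0032897072024685
top {'fx': 466.7818519059674, 'fy': 466.7818519059674, 'cx': 327.98835207986156, 'cy': 237.40078085753447, 'R': array([[ 0.01730875, -0.99957539, -0.02344032],
       [-0.99948048, -0.01666011, -0.02759021],
       [ 0.02718798,  0.0239057 , -0.99934445]]), 't': array([ 24.59372054, 592.51930311, 871.04124333])}
side {'fx': 521.0392126790654, 'fy': 521.0392126790654, 'cx': 326.9433680687841, 'cy': 246.57163262965295, 'R': array([[ 0.70326869, -0.71053425, -0.02354216],
       [-0.44815293, -0.41737732, -0.79054103],
       [ 0.55188052,  0.56651324, -0.61195641]]), 't': array([-412.29267396,  327.91518347,  821.52186191])}
```

View pics/top0.png

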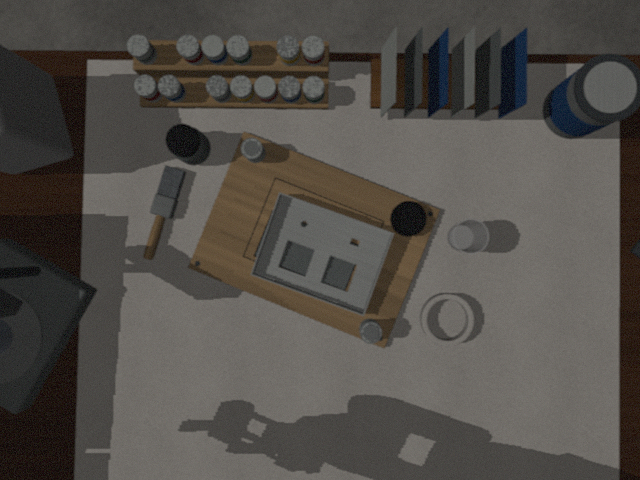

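View pics/side0.png

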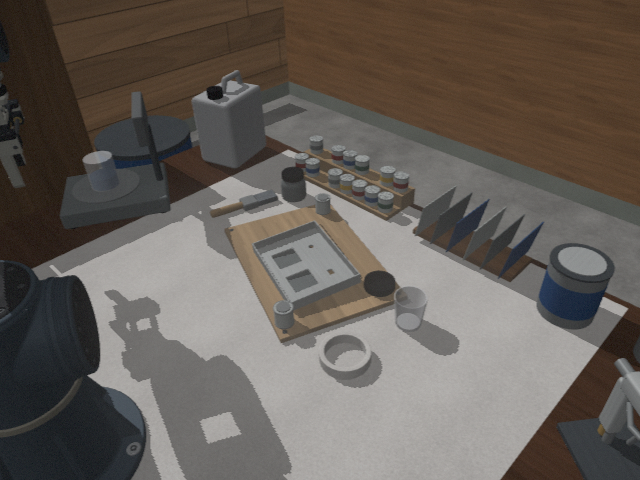

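The top view shows the board with corners at about (243,133), (442,208), (386,347) and (190,267). The mask rim corners are at about (285,197), (395,232), (362,312) and (253,273), and the scribed outline's far-left corner is near (273,179). The side view shows the same layout with nothing in the way.

```bash
cat > h.py <<'E'
from cell import manip,cams
import cv2,numpy as np
def grab(n='top',k=4): return np.mean([cams.capture(n).astype(float) for _ in range(k)],0)
def cast(uv,z,n='top'):
    p=cams.camera_params(n);R,t=p['R'],p['t'];uv=np.atleast_2d(uv).astype(float)
    d=np.c_[(uv[:,0]-p['cx'])/p['fx'],(uv[:,1]-p['cy'])/p['fy'],np.ones(len(uv))]@R
    c=-R.T@t; return c+d*((np.broadcast_to(z,len(uv))-c[2])/d[:,2])[:,None]
def proj(X,n='top'):
    p=cams.camera_params(n);q=np.atleast_2d(X)@p['R'].T+p['t']
    return np.c_[q[:,0]/q[:,2]*p['fx']+p['cx'],q[:,1]/q[:,2]*p['fy']+p['cy']]
def crop(img,x0,y0,w,h,s,f):
    c=img[y0:y0+h,x0:x0+w]; c=np.clip(c*1.6,0,255).astype(np.uint8)[:,:,::-1]
    cv2.imwrite(f,cv2.resize(c,None,fx=s,fy=s,interpolation=cv2.INTER_CUBIC))
E
python3 - <<'E'
from h import *
crop(grab(),185,125,265,230,2.6,'pics/c1.png')
b=cast([[243,133],[442,208],[386,347],[190,267]],12);print(b.round(1))
E
```

```text
[[ 787.3  199.2   12. ]
 [ 650.4 -177.6   12. ]
 [ 389.9  -76.8   12. ]
 [ 531.7  293.9   12. ]]
```

View pics/c1.png

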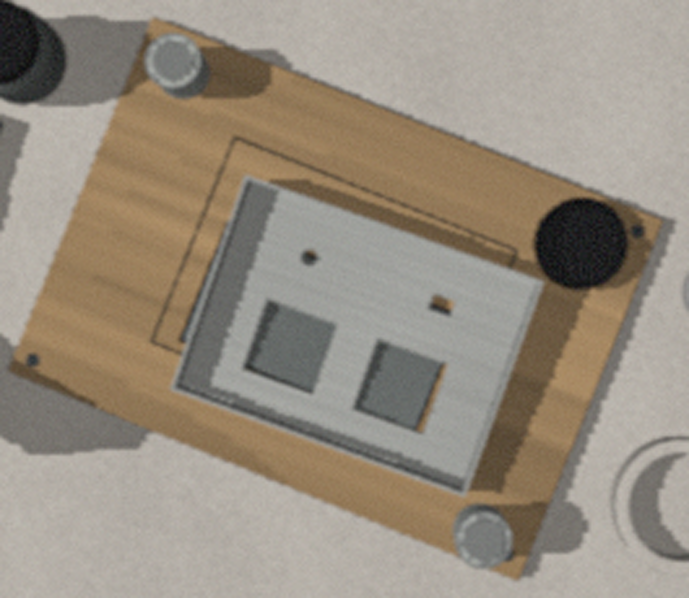

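```bash
cat >> h.py <<'E'
def fit2(a,b): # rigid 2D: b = R a + t
    a=np.array(a,float);b=np.array(b)[:,:2];A=a-a.mean(0);B=b-b.mean(0)
    th=np.arctan2((A[:,0]*B[:,1]-A[:,1]*B[:,0]).sum(),(A*B).sum());c,s=np.cos(th),np.sin(th);R=np.array([[c,-s],[s,c]])
    t=b.mean(0)-R@a.mean(0); return th,t,b-(a@R.T+t)
px=lambda c,o=(185,125),s=2.6:(np.array(c)+.5)/s-.5+np.array(o)
E
python3 - <<'E'
from h import *
o=cast(px([[235,138],[516,249],[153,342]]),12)
th,t,r=fit2([[80,110],[80,-110],[-80,110]],o);print('outline',th,t,r.round(1))
bc=cast(px([[153,18],[668,220],[522,572],[12,364]]),12)
print('board',fit2([[140,200],[140,-200],[-140,-200],[-140,200]],bc))
print('both',fit2([[80,110],[80,-110],[-80,110],[140,200],[140,-200],[-140,-200],[-140,200]],np.r_[o,bc]))
m=cast(px([[247,178],[544,282],[466,493],[174,387]]),[47,47,36,36])
print('mask',fit2([[80,110],[80,-110],[-80,-110],[-80,110]],m))
h=cast(px([[309,257],[441,304]]),24.4);print('holes',h)
print('holefit',fit2([[40,50],[40,-50]],h))
c,s=np.cos(th),np.sin(th)
print('tin_b,lid in board',(cast(px([[484,536],[580,243]]),[54,28])[:,:2]-t)@np.array([[c,-s],[s,c]]))
E
```

```text
outline -0.3617205772949825 [589.44247459  62.20059058] [[-0.3 -0.3]
 [ 0.   0.8]
 [ 0.3 -0.4]]
board (np.float64(-0.36632614176388656), array([592.02697981,  60.2277717 ]), array([[-4.45456992,  1.41923127],
       [-3.12069473, -0.2727374 ],
       [ 4.47432233,  0.59031762],
       [ 3.10094231, -1.7368115 ]]))
both (np.float64(-0.36466127802434495), array([590.88807769,  61.12109805]), array([[-1.97528157,  1.09129055],
       [-1.01591212,  1.94315514],
       [-1.56441477,  0.5388597 ],
       [-3.08799435,  0.1892117 ],
       [-2.37607716, -1.26474112],
       [ 5.38555099,  0.03368449],
       [ 4.63412897, -2.53146046]]))
mask (np.float64(-0.32649479469542353), array([561.47805102,  44.22923803]), array([[-2.88482203, -0.17500794],
       [-1.40068076,  1.04478395],
       [ 2.41524443,  0.70282317],
       [ 1.87025836, -1.57259917]]))
holes [[616.53106647  80.05303618  24.4       ]
 [584.60616156 -14.48073396  24.4       ]]
holefit (np.float64(-0.32568347064411585), array([562.67132334,  45.58440722]), array([[-0.03536768, -0.10472827],
       [ 0.03536768,  0.10472827]]))
tin_b,lid in board [[-114.51487421 -158.26409083]
 [  98.84046288 -148.61812488]]
```

The outline puts the board at (589.4, 62.2) with yaw -0.362. The mask is about 19.5 mm short in board x and 26 mm short in y, and is turned +0.036. The tool yaw already nearly matches the board (tool x = -board x, tool y = board y). I'll push from inside the tray with the fingers open. One finger will push the left wall first, then both will push the far wall.

Request:
arm_command(targets="100 -50.5 -26.6 8 -0.013;100 -50.5 -26.6 8 -0.013;100 -50.5 -26.6 8 -0.013;100 -50.5 -26.6 8 -0.013;100 -50.5 -26.6 8 -0.013;100 -50.5 -26.6 8 -0.013;100 -50.5 -26.6 8 -0.013;100 -50.5 -26.6 8 -0.013;100 -50.5 -26.6 8 -0.013;100 -50.5 -26.6 8 -0.013;100 -50.5 -26.6 8 -0.013;100 -50.5 -26.6 8 -0.013")

```text
time: 1.3
tool_pos: [525.6, 134.8, 174.0]
orientation: [3.141, 0.0, 2.78]
contact_force: [1.0, 0.6, -0.1]
grip_width: 0.999
finger_force: 0.0
```

```bash
cat >> h.py <<'E'
T=np.array([589.4,62.2]);TH=-0.362
def tb(): # tool in board frame
    s=manip.get_state();c,q=np.cos(TH),np.sin(TH)
    p=np.array(s['tool_pos']);b=(p[:2]-T)@np.array([[c,-q],[q,c]])
    print('t',round(s['time'],2),'board xy',b.round(1),'z',p[2].round(1),'yaw',round(s['orientation'][2],3),'F',np.round(s['contact_force'],1))
E
python3 -c "
from h import *;tb()"
```

```text
t 1.3 board xy [-85.4  45.3] z 174.0 yaw 2.78 F [ 1.   0.6 -0.1]
```

Request:
arm_command(targets="100 0 0 0 0;100 0 0 0 0;100 0 0 0 0")

```text
time: 1.55
tool_pos: [524.1, 136.9, 174.1]
orientation: [-3.141, -0.001, 2.779]
contact_force: [0.4, -0.2, -0.2]
grip_width: 1.003
finger_force: 0.0
```

```bash
python3 -c "
from h import *;tb()"
```

```text
t 1.55 board xy [-87.5  46.7] z 174.1 yaw 2.779 F [ 0.4 -0.2 -0.2]
```

Request:
arm_command(targets="100 -3.3 -2 2.5 0;100 -6.7 -3.9 5 0;100 -6.7 -3.9 7.4 0;100 -6.7 -3.9 7.4 0;100 -6.7 -3.9 7.4 0")

```text
time: 1.97
tool_pos: [572.2, 77.6, 99.8]
orientation: [-3.141, -0.003, 2.781]
contact_force: [0.4, -0.3, -0.2]
grip_width: 0.997
finger_force: 0.0
```

Run:
```python
from h import *
tb();crop(grab('side',2),210,170,220,180,3.2,'pics/s1.png')
```

```text
t 1.97 board xy [-21.5   8.3] z 99.8 yaw 2.781 F [ 0.4 -0.3 -0.2]
```

View pics/s1.png

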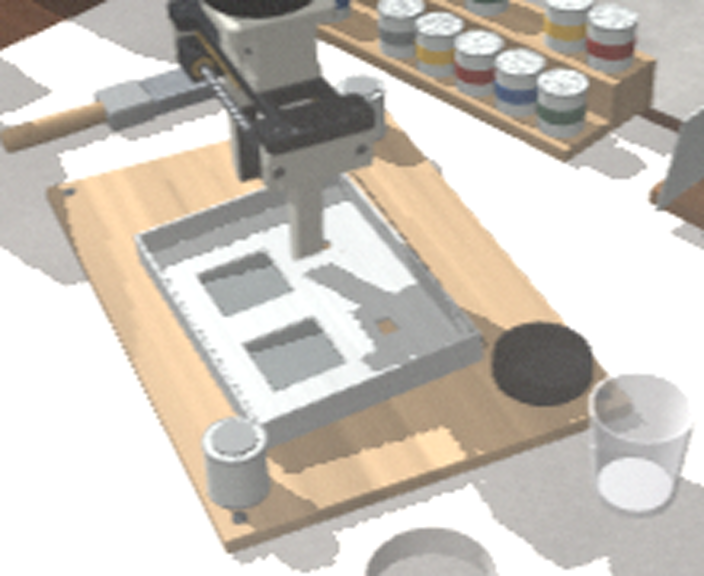

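The hand is over the tray with both fingers inside its walls and well clear of the rim. I'll lower now.

Request:
arm_command(targets="100 0 0 1.5 0;100 0 0 3 0;100 0 0 4.4 0;100 0 0 4.4 0;100 0 0.2 4.4 0;100 0 0.4 4.4 0;100 0 0.6 4.4 0;100 0 0.8 4.4 0;100 0 1 4.4 0;100 0 1.2 4.4 0;100 0 1.2 4.4 0")

```text
time: 2.98
tool_pos: [577.8, 88.1, 56.4]
orientation: [3.141, 0.0, 2.78]
contact_force: [0.3, -0.2, 0.5]
grip_width: 1.001
finger_force: 0.0
```

Run:
```python
from h import *
tb()
```

```text
t 2.98 board xy [-20.   20.1] z 56.4 yaw 2.78 F [ 0.3 -0.2  0.5]
```

Request:
arm_command(targets="100 0 0.1 0 0;100 0 0.2 0 0;100 0 0.3 0 0;100 0 0.4 0 0;100 0 0.5 0 0;100 0 0.6 0 0;100 0 0.7 0 0;100 0 0.8 0 0;100 0 0.8 0 0")

```text
time: 3.73
tool_pos: [580.5, 95.5, 56.2]
orientation: [3.141, 0.0, 2.78]
contact_force: [-0.4, -0.6, -0.6]
grip_width: 1.0
finger_force: 0.4
```

Run:
```python
from h import *
tb();crop(grab('top',2),185,125,265,230,2.6,'pics/c2.png')
crop(grab('side',2),210,170,220,180,3.2,'pics/s2.png')
```

```text
t 3.73 board xy [-20.1  28. ] z 56.2 yaw 2.78 F [-0.4 -0.6 -0.6]
```

View pics/s2.png

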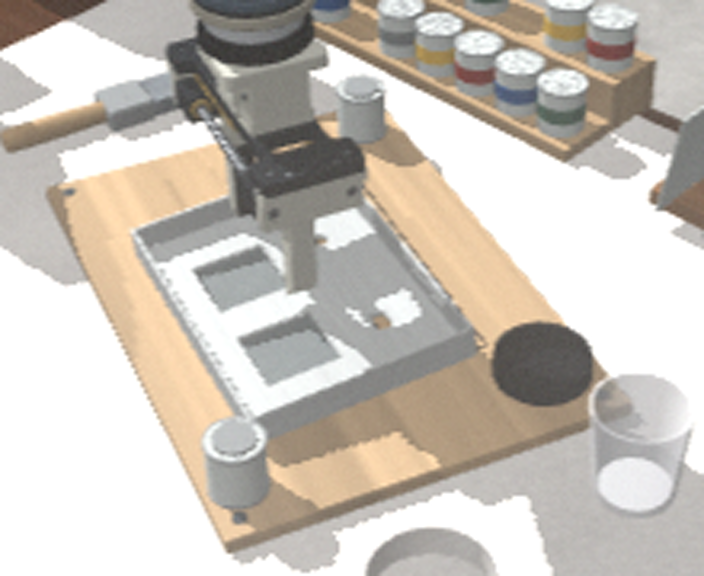

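The hand is inside the tray. The tray's right wall moved from x≈480 to x≈472 in the crop, so it has begun to shift left. I'll check the top view.

View pics/c2.png

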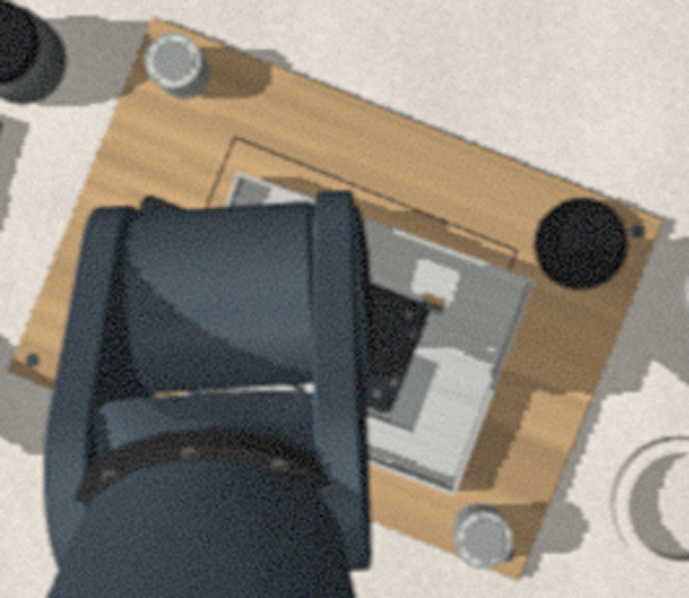

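The tray has moved about 8 mm left, rigidly with the finger. Its far-left corner is now at (238,174) and its far-right corner at (531,275). I'll continue.

Request:
arm_command(targets="100 0 0.15 0 0;100 0 0.3 0 0;100 0 0.45 0 0;100 0 0.6 0 0;100 0 0.75 0 0;100 0 0.9 0 0;100 0 1.05 0 0;100 0 1.2 0 0;100 0 1.35 0 0;100 0 1.5 0 0;100 0 1.5 0 0")

```text
time: 4.85
tool_pos: [585.9, 109.6, 56.3]
orientation: [3.141, 0.0, 2.78]
contact_force: [-0.3, 0.4, -0.4]
grip_width: 0.998
finger_force: 0.1
```

Run:
```python
from h import *
tb();crop(grab('top',2),185,125,265,230,2.6,'pics/c3.png')
```

```text
t 4.85 board xy [-20.1  43.1] z 56.3 yaw 2.78 F [-0.3  0.4 -0.4]
```

View pics/c3.png

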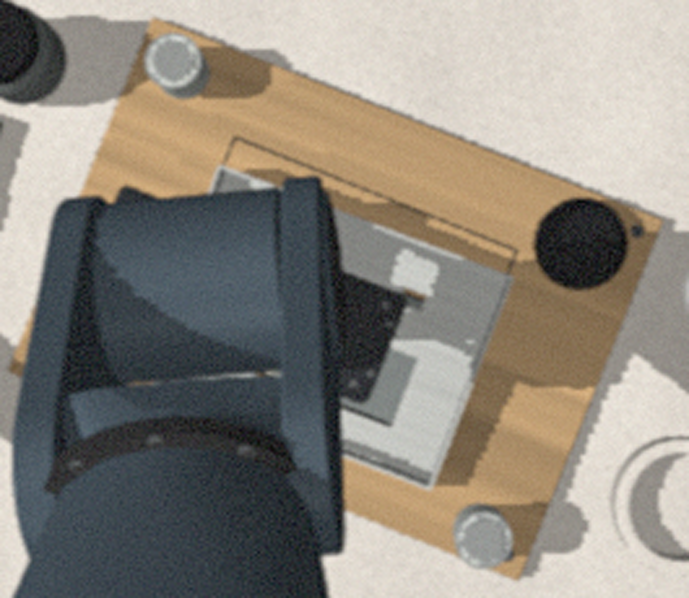

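The far-left corner is now at (219,168), the far-right at about (513,275) and the near-right at (434,488). I'll compute the pose.

```bash
cat >> h.py <<'E'
def mpose(c,z,idx,o=(185,125),s=2.6):
    C=np.array([[80,110],[80,-110],[-80,-110],[-80,110]])[idx]
    th,t,r=fit2(C,cast(px(c,o,s),z));q,p=np.cos(TH),np.sin(TH)
    print('mask yaw rel',round(th-TH,4),'board xy',((t-T)@np.array([[q,-p],[p,q]])).round(1),'res',r.round(1).tolist())
E
python3 - <<'E'
from h import *
mpose([[247,178],[544,282],[466,493],[174,387]],[47,47,36,36],[0,1,2,3])
mpose([[247,178],[544,282],[466,493]],[47,47,36],[0,1,2])
mpose([[238,174],[531,275],[455,491]],[47,47,36],[0,1,2])
mpose([[219,168],[513,275],[434,488]],[47,47,36],[0,1,2])
E
```

```text
mask yaw rel 0.0355 board xy [-19.7 -26.7] res [[-2.9, -0.2], [-1.4, 1.0], [2.4, 0.7], [1.9, -1.6]]
mask yaw rel 0.0404 board xy [-20.7 -26.6] res [[-1.7, -1.2], [-1.2, 0.4], [2.9, 0.8]]
mask yaw rel 0.041 board xy [-20.7 -18.4] res [[-1.8, -2.6], [0.6, 1.7], [1.2, 0.9]]
mask yaw rel 0.028 board xy [-23.3  -4.7] res [[-1.2, -1.4], [-0.4, 1.0], [1.6, 0.4]]
```

Request:
arm_command(targets="100 0 0.2 0 0;100 0 0.35 0 0;100 0 0.35 0 0;100 0 -0.5 0 0;100 0 -2 0 0;100 0 -3.3 0 0;100 -1.5 -3.3 0 0;100 -3 -3.3 0 0;100 -4.5 -3.3 0 0;100 -5.5 -3.3 0 0;100 -5.5 -3.3 0 0")

```text
time: 5.87
tool_pos: [626.5, 56.9, 56.4]
orientation: [3.141, 0.001, 2.778]
contact_force: [0.3, 0.2, -0.0]
grip_width: 0.998
finger_force: 0.0
```

Request:
arm_command(targets="100 -0.2 0 0 0;100 -0.4 0 0 0;100 -0.6 0 0 0;100 -0.8 0 0 0;100 -1 0 0 0;100 -1.2 0 0 0;100 -1.4 0 0 0;100 -1.6 0 0 0;100 -1.6 0 0 0")

```text
time: 6.62
tool_pos: [640.3, 53.4, 56.3]
orientation: [-3.141, -0.001, 2.78]
contact_force: [-1.2, 1.0, 0.8]
grip_width: 0.998
finger_force: 1.1
```

Run:
```python
from h import *
tb();crop(grab('top',2),185,125,265,230,2.6,'pics/c4.png')
```

```text
t 6.62 board xy [50.8  9.8] z 56.3 yaw 2.78 F [-1.2  1.   0.8]
```

View pics/c4.png

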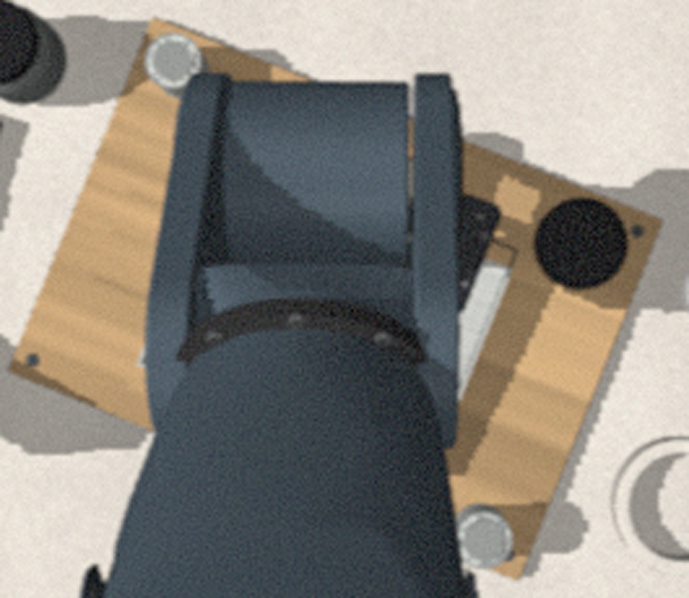

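The arm hides most of the tray. Its far-right corner shows at (510,266), next to the outline's far-right corner at (516,249). I'll measure numerically from that corner.

Run:
```python
from h import *
q,p=np.cos(TH),np.sin(TH)
for c in ([544,282],[513,275],[510,266]): print(c,((cast(px(c),47)[0,:2]-T)@np.array([[q,-p],[p,q]])).round(1))
# segmentation of tray, in side view: low saturation inside board
for n in('top','side'):
    im=cv2.imread('pics/%s0.png'%n);hsv=cv2.cvtColor(im,cv2.COLOR_BGR2HSV)
    m=((hsv[...,1]<60)).astype(np.uint8)
    a=np.array([[130,185],[130,-100],[80,-115],[-85,-145],[-130,-120],[-130,190],[100,190],[100,150]],float)
    a=np.array([[95,180],[95,-105],[40,-150],[-85,-150],[-90,-130],[-130,-130],[-130,180]],float)
    w=a@np.array([[q,p],[-p,q]])+T;pts=proj(np.c_[w,np.full(len(w),12.)],n)
    roi=np.zeros(m.shape,np.uint8);cv2.fillPoly(roi,[pts.astype(int)],1)
    cs,_=cv2.findContours(m&roi,cv2.RETR_EXTERNAL,cv2.CHAIN_APPROX_NONE)
    k=max(cs,key=cv2.contourArea);print(n,cv2.contourArea(k),cv2.approxPolyDP(cv2.convexHull(k),6,True)[:,0].tolist())
```

```text
[544, 282] [  62.4 -133.3]
[513, 275] [  59.  -111.7]
[510, 266] [  64.1 -107.5]
top 10672.5 [[279, 192], [390, 232], [366, 310], [358, 314], [250, 274]]
side 5876.0 [[315, 220], [361, 282], [273, 314], [251, 243]]
```

Request:
arm_command(targets="100 -0.15 0 0 0;100 -0.3 0 0 0;100 -0.45 0 0 0;100 -0.6 0 0 0;100 -0.7 0 0 0;100 -0.7 0 0 0;100 0.5 0 0 0;100 1.5 0 -2 0;100 2.5 0 -5 0;100 5 0 -9 0;100 9 0 -10 0;100 13 0 -10 0")

```text
time: 7.72
tool_pos: [522.1, 98.7, 159.4]
orientation: [3.138, 0.007, 2.779]
contact_force: [0.7, 0.2, 0.8]
grip_width: 0.993
finger_force: 0.0
```

Request:
arm_command(targets="100 4 0 0 0;100 8 0 0 0;100 12 0 0 0;100 16 0 0 0;100 20 0 0 0;100 20 0 0 0")

```text
time: 8.22
tool_pos: [328.7, 170.2, 155.9]
orientation: [-3.141, -0.001, 2.782]
contact_force: [0.5, -0.4, 0.0]
grip_width: 1.001
finger_force: 0.0
```

Run:
```python
from h import *
tb();crop(grab('top',4),210,145,200,190,3.1,'pics/c5.png')
```

```text
t 8.22 board xy [-282.     8.6] z 155.9 yaw 2.782 F [ 0.5 -0.4  0. ]
```

View pics/c5.png

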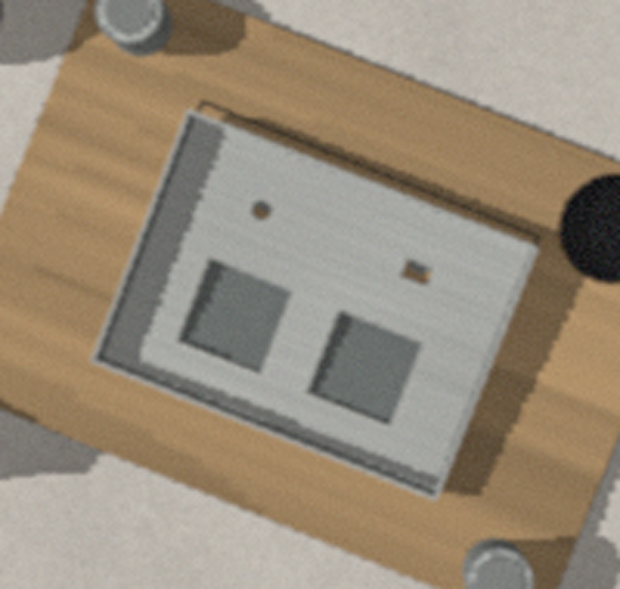

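The tray is now nearly square to the outline. Its rim corners are at (191,111), (541,242), (440,494) and (95,358) in the crop. The holes are at (261,209) and (416,272), and the outline's far-left corner is just showing at (200,102).

Run:
```python
from h import *
k=dict(o=(210,145),s=3.1)
mpose([[191,111],[541,242],[440,494],[95,358]],[47,47,36,36],[0,1,2,3],**k)
q,p=np.cos(TH),np.sin(TH);M=np.array([[q,-p],[p,q]])
h=cast(px([[261,209],[416,272]],**k),24.4);print('holes',(h[:,:2]-T)@M)
h=cast(px([[309,257],[441,304]]),24.4);print('holes before',(h[:,:2]-T)@M)
print('outline FL',(cast(px([[200,102]],**k),12)[:,:2]-T)@M)
```

```text
mask yaw rel 0.0081 board xy [-7.1 -1.2] res [[-3.0, -0.7], [-0.2, 0.5], [1.8, 0.9], [1.5, -0.7]]
holes [[ 32.17399544  50.94607748]
 [ 31.36656845 -49.18623578]]
holes before [[ 19.05014378  26.30432837]
 [ 22.67297145 -73.40880201]]
outline FL [[ 79.56746195 111.35543876]]
```

The tray has about 7.5 mm left to go in +x. Lateral and yaw errors are within about 1 mm and 0.008 rad. I'll go back in and push the far wall.

Request:
arm_command(targets="100 -4 0 0 0;100 -8 0 0 0;100 -12 0 0 0;100 -16 -0.4 0 0;100 -20 -0.8 0 0;100 -24 -0.8 2 0;100 -28 -0.8 4 0;100 -31.5 -0.8 5 0;100 -32.8 -0.8 5 0;100 -32.8 -0.8 7.5 0;100 -32.8 -0.8 9.9 0;100 -32.8 -0.8 9.9 0")

```text
time: 9.42
tool_pos: [636.9, 44.3, 52.8]
orientation: [-3.14, -0.004, 2.778]
contact_force: [-0.8, 0.1, -1.5]
grip_width: 0.999
finger_force: 0.0
```

Run:
```python
from h import *
tb()
```

```text
t 9.42 board xy [50.8  0.1] z 52.8 yaw 2.778 F [-0.8  0.1 -1.5]
```

Request:
arm_command(targets="100 0 0 -0.1 0;100 0 0 -0.1 0;100 -0.2 0 -0.1 0;100 -0.4 0 -0.1 0;100 -0.6 0 -0.1 0;100 -0.75 0 -0.1 0;100 -0.9 0 -0.1 0;100 -1 0 -0.1 0;100 -1.1 0 -0.1 0;100 -1.1 0 -0.1 0")

```text
time: 10.25
tool_pos: [648.3, 41.7, 58.3]
orientation: [3.141, 0.001, 2.78]
contact_force: [-0.0, 0.3, 0.0]
grip_width: 0.997
finger_force: 0.0
```

```bash
cat > f.py <<'E'
from h import *
tb()
def seg(n,k=2):
    im=grab(n,k).astype(np.uint8);hsv=cv2.cvtColor(im,cv2.COLOR_RGB2HSV);q,p=np.cos(TH),np.sin(TH)
    a=np.array([[95,180],[95,-105],[40,-150],[-85,-150],[-90,-130],[-130,-130],[-130,180]],float)
    w=a@np.array([[q,p],[-p,q]])+T;pts=proj(np.c_[w,np.full(len(w),12.)],n)
    roi=np.zeros(im.shape[:2],np.uint8);cv2.fillPoly(roi,[pts.astype(int)],1)
    cs,_=cv2.findContours((hsv[...,1]<60).astype(np.uint8)&roi,cv2.RETR_EXTERNAL,cv2.CHAIN_APPROX_NONE)
    c=max(cs,key=cv2.contourArea);return cv2.approxPolyDP(cv2.convexHull(c),6,True)[:,0]
print(seg('side').tolist())
R=np.array([[np.cos(TH),np.sin(TH)],[-np.sin(TH),np.cos(TH)]])
X=lambda d,z:proj(np.c_[np.array([[80,110],[80,-110],[-80,-110],[-80,110]])@R+T+np.array(d)@R,z],'side').round(0).tolist()
print('home',X([0,0],[36]*4));print('8mm short, riding',X([-8,0],[47,47,36,36]))
E
python3 f.py
```

```text
t 10.25 board xy [62.3  1.7] z 58.3 yaw 2.78 F [-0.   0.3  0. ]
[[315, 210], [362, 277], [291, 300], [256, 234]]
home [[320.0, 217.0], [363.0, 269.0], [292.0, 292.0], [258.0, 234.0]]
8mm short, riding [[317.0, 214.0], [359.0, 266.0], [289.0, 293.0], [254.0, 235.0]]
```

Request:
arm_command(targets="100 -0.1 0 0.1 0;100 -0.2 0 0.2 0;100 -0.3 0 0.2 0;100 -0.3 0 0.2 0")

```text
time: 10.68
tool_pos: [650.8, 40.8, 56.1]
orientation: [-3.142, 0.0, 2.78]
contact_force: [0.1, -0.4, 0.3]
grip_width: 1.0
finger_force: 0.0
```

```bash
python3 f.py
```

```text
t 10.68 board xy [65.   1.7] z 56.1 yaw 2.78 F [ 0.1 -0.4  0.3]
[[315, 210], [362, 277], [292, 300], [257, 234]]
home [[320.0, 217.0], [363.0, 269.0], [292.0, 292.0], [258.0, 234.0]]
8mm short, riding [[317.0, 214.0], [359.0, 266.0], [289.0, 293.0], [254.0, 235.0]]
```

Request:
arm_command(targets="100 -0.1 0 0 0;100 -0.2 0 0 0;100 -0.2 0 0 0")

```text
time: 11.03
tool_pos: [652.4, 40.2, 56.2]
orientation: [3.142, -0.001, 2.78]
contact_force: [-1.2, 0.8, 1.2]
grip_width: 1.0
finger_force: 0.8
```

```bash
python3 f.py
```

```text
t 11.03 board xy [66.7  1.8] z 56.2 yaw 2.78 F [-1.2  0.8  1.2]
[[319, 215], [362, 277], [293, 300], [257, 234]]
home [[320.0, 217.0], [363.0, 269.0], [292.0, 292.0], [258.0, 234.0]]
8mm short, riding [[317.0, 214.0], [359.0, 266.0], [289.0, 293.0], [254.0, 235.0]]
```

The far-left corner in the side view jumped down, from (315,210) to (319,215), so the left hole may have dropped. I'll back off and measure without the hand in the way.

Request:
arm_command(targets="100 0.5 0 0 0;100 1.5 0 -2 0;100 2.5 0 -5 0;100 5 0 -9 0;100 9 0 -10 0;100 13 0 -10 0;100 17 0 -10 0;100 21 0 -10 0;100 25 0 -10 0;100 29 0 -10 0;100 33 0 -10 0;100 33 0 -10 0")

```text
time: 12.13
tool_pos: [338.0, 157.6, 155.7]
orientation: [-3.14, -0.003, 2.782]
contact_force: [1.0, -0.2, 0.2]
grip_width: 1.001
finger_force: 0.0
```

Run:
```python
from h import *
tb()
a=grab('top',4);b=grab('side',4)
crop(a,210,145,200,150,3.9,'pics/ct.png');crop(b,235,195,150,120,5,'pics/cs.png')
A=cv2.imread('pics/ct.png');B=cv2.imread('pics/cs.png')
A=cv2.resize(A[:, :],(400,300));B=cv2.resize(B,(400,320))
def tile(img,x0,y0,w,h,s):
    c=np.clip(img[y0:y0+h,x0:x0+w]*1.6,0,255).astype(np.uint8)[:,:,::-1]
    return cv2.resize(c,None,fx=s,fy=s,interpolation=cv2.INTER_CUBIC)
# top: 160x130 at x230,y170 scale 2.5 -> 400x325 ; side: 133x108 at 245,200 scale 3
t=tile(a,225,170,160,150,2.5);s=tile(b,245,200,130,125,3)
cv2.imwrite('pics/last.png',np.hstack([t,s]));print(t.shape,s.shape)
```

```text
t 12.13 board xy [-2.689e+02  2.000e-01] z 155.7 yaw 2.782 F [ 1.  -0.2  0.2]
(375, 400, 3) (375, 390, 3)
```

View pics/last.png

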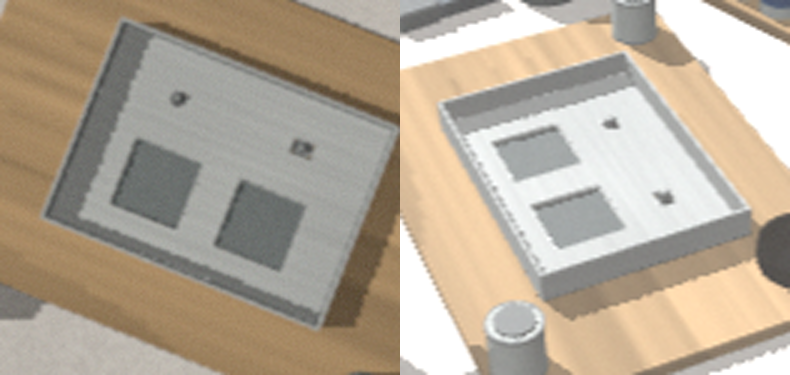

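Steel pin noses now show in both holes. They are at (179,98) and (302,148) in the top half, and (612,123) and (664,197) in the side half. I'll check flatness by triangulating the rim corners.

Run:
```python
from h import *
t=px([[122,20],[398,128],[322,327],[44,214]],o=(225,170),s=2.5);s=px([[228,55],[350,212],[143,277],[40,103]],o=(245,200),s=3)
P=[(lambda p:np.diag([1,1,1])@np.array([[p['fx'],0,p['cx']],[0,p['fy'],p['cy']],[0,0,1]])@np.c_[p['R'],p['t']])(cams.camera_params(n)) for n in('top','side')]
X=cv2.triangulatePoints(P[0],P[1],t.T,s.T);X=(X[:3]/X[3]).T
q,p=np.cos(TH),np.sin(TH)
print(np.c_[(X[:,:2]-T)@np.array([[q,-p],[p,q]]),X[:,2]].round(1))
mpose([[122,20],[398,128],[322,327],[44,214]],[36]*4,[0,1,2,3],o=(225,170),s=2.5)
```

```text
[[  78.2  107.8   33.7]
 [  77.5 -109.4   33.4]
 [ -79.1 -110.7   35.5]
 [ -78.4  108.6   36.3]]
mask yaw rel 0.0019 board xy [-0.1 -1.1] res [[-3.3, 0.1], [-2.0, 2.6], [2.2, -0.7], [3.1, -1.9]]
```

All four rim corners are at z≈34–36 (home is 36) and the tray is within about 1 mm of home, so it lies flat over both pins. The hand is clear.

```bash
python3 -c "
from cell import manip;print(manip.close_job())"
```

```text
the job is handed in; nothing more can be done
None
```

I nudged the mask home and handed the job in at about 12 s. By my camera measurements both holes are over their pins, the mask lies flat on the board, the hand is clear and the bystander objects were not touched, but the hand-in returned no verdict.

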